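Empty the block tray and hold the suction shutter half open

TASK

Pick up the two-lane tray by its tab and tip the two carving blocks off it into the open catch bin of the extraction unit, never touching the blocks with the gripper, then stand the empty tray back down flat on the bench and let go of it. Then slide the unit's sprung shutter by its tab to half open and finish there, still holding it against its spring: the program ends holding, because the shutter springs shut when let go. Leave the carved tooth, the eraser and the sharpener where they are, and do not pull the shutter to its full-open stop.

Things in the scene. Friction and masses are not known exactly. Their poses are not given: they have to be found in the camera images.
- extractor: Bench dust-extraction unit, fixed. Origin on the bench surface; x points away from the robot at yaw 0, y left, z up. Left part: open grey catch bin (outside 160 x 150 mm, 72 mm high, walls 5 mm, floor 12 mm), centred at y = +50 mm. Right part: white suction head, x -95 to +95, y -122 to -28 mm, 65 mm high, carrying the shutter, with a hose spigot 45 mm long at its far end.
- bin_floor (a point): Centre of the catch bin's inner floor (inside 150 mm in x, 140 mm in y), 12 mm above the bench; axes as the extraction unit's. The bin's rim is 60 mm above it.
- shutter (a joint): Shutter opening in m: 0 shut (the spring keeps it there), 0.070 full open, so 0.035 is half. It opens along the extraction unit's -x axis (toward the robot). The spring pulls it shut with 3.6 N when shut, rising 1.2 N per 10 mm (7.8 N at half, 12 N at full). Three dark bars on the right-hand rail mark where the tab's dark pointer stands at shut, half (longer middle bar) and full.
- shutter_tab (a point): Centre of the top of the shutter's upright metal tab, 107 mm above the bench; axes as the extraction unit's. Tab: 14 mm thick along x (sliding direction), 30 mm wide along y, 37 mm proud of the shutter plate (plate top at 70 mm, guide rails 37 mm to either side up to 73 mm). In the unit's frame it is at y = -75 mm and x = +35 mm shut, 0 at half, -35 mm full open.
- tray: Loose steel two-lane tray, 120 mm (x) x 88 mm (y), 0.2 kg. Origin at the centre of its underside, z up; floor 3 mm thick; 20 mm walls at both sides and at the -x end; open without lip at the +x end, where the blocks slide out. A 24 mm high, 10 mm thick centre rib along x divides it into two lanes 35 mm wide. Blocks slide once it is tipped about 25 to 40 degrees.
- tray_tab (a point): Centre of the top of the tray's grip tab, which rises from the centre rib 12 mm behind the tray's centre (at tray x = -12 mm) to 86 mm above the tray's underside; axes as the tray's. The tab is 10 mm thick along y and 44 mm long along x.
- block_a: Loose pale carving block 46 x 22 mm, 22 mm high, about 33 g, lying lengthwise in the tray's left (+y) lane. Origin at the centre of its underside, its y axis along its length.
- block_b: Loose pale carving block 46 x 22 mm, 24 mm high, about 36 g, lying lengthwise in the tray's right (-y) lane. Origin at the centre of its underside, its y axis along its length.
- molar: Bystander: pale carved molar on a square foot, 24 x 24 mm, 48 mm tall, loose; origin at the centre of its underside.
- eraser: Bystander: eraser in a card sleeve, 19 x 42 x 12 mm, loose; origin on its underside.
- sharpener: Bystander: small pencil sharpener, 15 x 26 x 14 mm, loose; origin at the centre of its underside.
There are look-alikes about, which are no part of the job. What is shaped like the block_b but pink or turquoise is not meant. What is shaped like the tray but blue is not meant.

How it is judged:
By the outcome, as a careful person would: the job done as asked, in the order asked, and still so for the second after the job is handed in, while the arm keeps its last pose, push and grip.
It also fails if it takes over 72 s, if anything falls off the work surface, if the arm or the gripper's body presses on something with over 40 N, if the wrist force passes 120 N, or if a joint passes its speed limit or range.

ROBOT

A 6-joint arm with a two-finger parallel gripper is mounted at the origin on a cart in front of the work surface, level with it; the furniture and walls round the work are solid. World frame = base frame: x ahead of the robot, y to its left, z up, the work surface at z = 0. Lengths are in m, angles in rad, forces in N, time in s.
With the tool pointing down it reaches from about 0.35 to 0.775 m from the base axis. Payload 7.3 kg.
Tool frame: the origin (TCP) lies at the centre of the arm's flange, where the gripper is bolted on; the fingertips stand 178 mm ahead of it and the grasp point (between the pads) lies 159 mm ahead of it (tip_extent is the distance from the TCP to the fingertips, in m); z points along the fingers, y is the line along which they close (so a half turn about z gives the same grasp; the last joint's range is limited). The gripper opens to 92 mm and grips with 3 to 60 N. Pads are 19 mm wide; open, the fingers measure 130 mm over their backs; the gripper's body (75 mm by 190 mm) begins 47 mm behind the grasp point.
Start: joints at [1.062, 0.342, 1.524, -0, 1.275, -0.146], TCP at [0.186, 0.491, 0.405] pointing down, gripper open.
Joint ranges: [-2.53, 2.53], [-0.77, 2.02], [0.04, 2.7], [-1, 4.14], [0.28, 2.66], [-3.11, 3.11]. Speed limits (rad/s): [2.57, 2.57, 3.14, 3.14, 3.14, 3.14].

INTERFACE

Orientations are given as [roll, pitch, yaw] about the fixed x, y, z axes, in that order (R = Rz(yaw) Ry(pitch) Rx(roll)).
In Python, from cell import * gives the robot as it stands.
- The arm moves only by the tool arm_command, never from a script. Its arguments are lists of equal length, an entry for each row: "xyz": the shift along the world's x, y, z in mm, a list of three; "spin": the turn about the world's z in degrees. In form: {"xyz": [[tx, ty, tz], ...], "spin": [spin, ...]}. A call has 1 to 20 rows; each row shifts and turns the commanded pose from where the row before left it; what a row does not reach is not made up. A row lasts 1/10 s, in which the tool goes at most 50 mm and 8.59 degrees, less where a joint would pass 70% of its speed; a pose out of reach is approached as far as the arm can. A call with a gripper value outside its range is refused whole. "jaw" is the opening, from -1 (shut) to 1 (fully open), set as the call begins (left out, the last holds). The fingers move at their own pace and stop on an object; "squeeze" is the grip in N (left out, the last holds). Time passes only in rows, so rows that do not move let the fingers close. It gives the time, the measured TCP pose, the force, the opening and the grip force at its end, in the units of the state.
- observe(): the state, without advancing time (a new reading comes with each control period).
- read_camera(name): name is "scene" or "top" or "wrist"; returns a dict with "img" (420x560x3 uint8, red, green, blue), "depth" (420x560 float32, m along the optical axis (not along the pixel's ray), 0 where there is no reading), "fx", "fy", "cx", "cy" (pixels), "dist_coeffs" ([k1, k2, p1, p2, k3] as OpenCV has them; the pictures are not rectified), "world_from_camera" (4x4, takes a point from camera to world coordinates). Camera axes: x right, y up, looking along -z (the intrinsics and any distortion apply to the point x, -y, -z); pixel columns grow to the right and rows downward; lengths in m; the calibration is good to about 2 mm. A picture is of the moment at which its call begins.
- hand_in(): hands the job in; it is judged then, once.
The state is a dict: "time": time; "qpos": joint angles; "qvel": joint speeds; "joint_efforts": joint torques, N m; "tool_pos": TCP position; "tool_rot": TCP orientation; "contact_force": force on the tool from outside, world axes, zero at the start; "torque": the same for the moment, N m; "opening": finger opening in m; "grip_force": force on a finger pad.
Only numpy, scipy, OpenCV 4.12 (cv2) and the standard library are available. Lean on these libraries where they do the work, as an engineer would, in place of code of your own. Each camera call takes 0.05 s, during which the arm holds its last target. There are 200 camera calls.

## Working session

There is one attempt and no reset: what is moved stays moved. The work goes in short steps, Python scripts to look and compute and a tool call to move; the robot and the scene stay as the last step left them, time stands still between calls to the robot, and variables do not carry over. Pictures are saved under pics/ and viewed, at most 10 in all, crops included, and the job is handed in when it is done.

Besides the shell and the picture viewer there is one more tool, called after "Call:" by a JSON object that holds its "method" and its "body". arm_command: Moves the arm, as the interface text tells. Its arguments: {"type":"object","properties":{"xyz":{"type":"array","items":{"type":"array","items":{"type":"number"}}},"spin":{"type":"array","items":{"type":"number"}},"jaw":{"type":"number"},"squeeze":{"type":"number"}},"required":["xyz","spin"]}

```bash
mkdir -p pics; cat > h.py <<'E'
from cell import *
import numpy as np, cv2
def shot(n,f=None):
    c=read_camera(n)
    if f: cv2.imwrite('pics/'+f,c['img'][:,:,::-1])
    return c
def rays(c,uv):
    K=np.array([[c['fx'],0,c['cx']],[0,c['fy'],c['cy']],[0,0,1.]])
    p=cv2.undistortPoints(np.array(uv,float).reshape(-1,1,2),K,np.array(c['dist_coeffs'],float)).reshape(-1,2)
    T=np.array(c['world_from_camera']); d=np.c_[p[:,0],-p[:,1],-np.ones(len(p))]
    return T[:3,3],d@T[:3,:3].T
def onz(c,uv,z):
    o,d=rays(c,uv); return o+d*((z-o[2])/d[:,2])[:,None]
def bydepth(c,uv):
    o,d=rays(c,uv); return np.array([o+d[i]*c['depth'][int(round(v)),int(round(u))] for i,(u,v) in enumerate(uv)])
E
python3 - <<'E'
from h import *
for n in('scene','top'):
    c=shot(n,n+'1.png'); print(n,np.round(c['world_from_camera'],3).tolist(),c['fx'],c['dist_coeffs'])
s=observe();print(s['tool_pos'],s['tool_rot'],s['opening'],s['time'])
E
```

```text
scene [[-0.893, 0.329, -0.308, 0.264], [-0.45, -0.676, 0.584, 0.525], [-0.016, 0.66, 0.751, 0.759], [0.0, 0.0, 0.0, 1.0]] 385.09209919865475 [-0.0276276  0.         0.         0.         0.       ]
top [[0.022, 0.985, -0.173, 0.38], [-1.0, 0.023, 0.004, 0.02], [0.008, 0.173, 0.985, 1.18], [0.0, 0.0, 0.0, 1.0]] 503.18575338301116 [-0.18826504  0.          0.          0.          0.        ]
[0.18624262 0.49074585 0.40412459] [-3.14027222e+00 -1.76594394e-04  2.77882476e+00] 0.09174911833872676 0.1
```

View pics/top1.png

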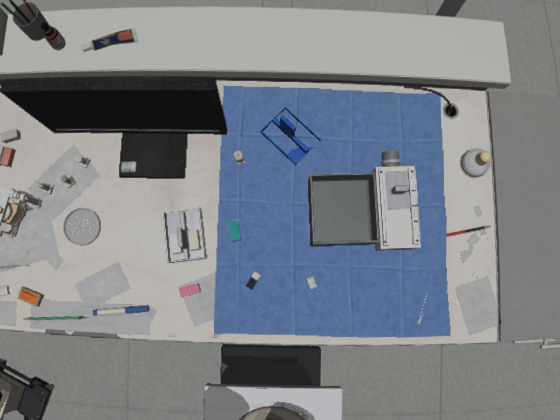

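View pics/scene1.png

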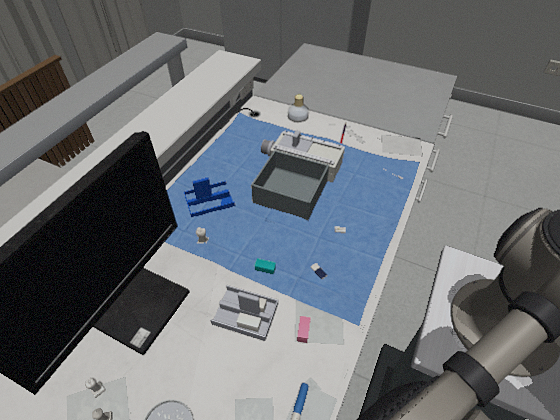

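```bash
python3 - <<'E'
from h import *
a=shot('top')['img'][195:275,155:215]; b=shot('scene')['img'][275:345,200:290]
A=cv2.resize(a,None,fx=6,fy=6,interpolation=3);B=cv2.resize(b,None,fx=4.8,fy=4.8,interpolation=3)
o=np.zeros((480,800,3),np.uint8);o[:480,:360]=A;o[:336,365:365+432]=B[:336,:432]
cv2.imwrite('pics/crop1.png',o[:,:,::-1])
E
```

```text
(no output)
```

View pics/crop1.png

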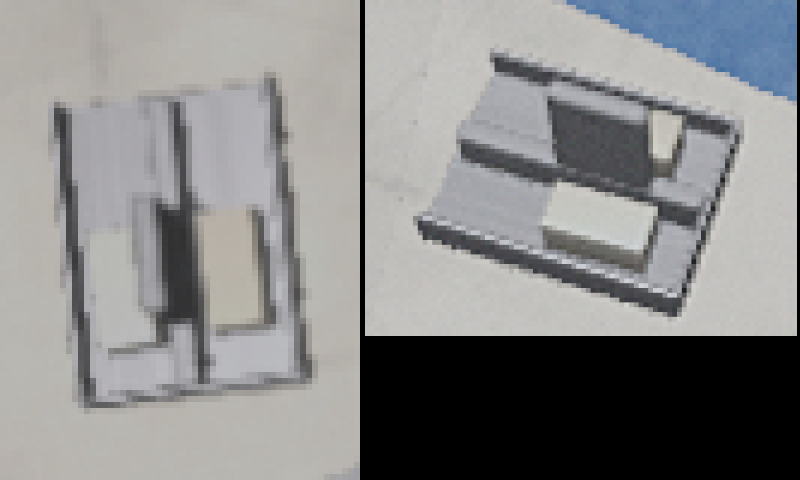

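```bash
python3 - <<'E'
from h import *
c=shot('top'); H,W=c['depth'].shape
vv,uu=np.mgrid[:H,:W]; uv=np.c_[uu.ravel(),vv.ravel()]
o,d=rays(c,uv); P=(o+d*c['depth'].ravel()[:,None]).reshape(H,W,3); np.save('P.npy',P)
def box(name,u0,u1,v0,v1,z0,z1):
    m=np.zeros((H,W),bool);m[v0:v1,u0:u1]=1;m&=(P[...,2]>z0)&(P[...,2]<z1)
    q=P[m]; r=cv2.minAreaRect(q[:,:2].astype(np.float32)*1000); 
    print(name,len(q),'mean',q.mean(0).round(4),'zmed',np.median(q[:,2]).round(4),'rect',np.round(r[0],1),np.round(r[1],1),round(r[2],1))
box('bench',200,215,230,240,-1,1)
box('tray all',155,215,200,275,.008,.2)
box('traytab',155,215,200,275,.075,.1)
box('tray floor',155,215,200,275,-.01,.3) if 0 else None
box('bin+head',300,425,140,260,.055,.079)
box('head',370,425,140,260,.06,.079)
box('bin',300,374,140,260,.065,.079)
box('tab',370,425,140,260,.095,.13)
box('monitor',80,230,80,190,.03,.9)
# colour/corner check of tray
for p in [(155+55/6,195+103/6),(155+272/6,195+78/6)]: print('wall top +x corner',onz(c,[p],.02).round(4))
for p in [(155+85/6,195+405/6),(155+310/6,195+378/6)]: print('-x corner z20',onz(c,[p],.02).round(4))
print('tabtop ends',onz(c,[(155+142/6,195+197/6),(155+150/6,195+310/6)],.086).round(4))
E
```

```text
bench 148 mean [0.4993 0.1631 0.0016] zmed -0.0002 rect [498.7 163.4] [23.9 33.4] 0.7
tray all 952 mean [0.4849 0.2136 0.0299] zmed 0.0235 rect [495.5 216.6] [118.8  88.4] 8.6
traytab 96 mean [0.4838 0.2129 0.0847] zmed 0.0849 rect [483.9 213.2] [41.1 11. ] 9.0
bin+head 4073 mean [ 0.5635 -0.2481  0.0679] zmed 0.0682 rect [ 572.3 -198. ] [207.8 249.1] 2.3
head 3442 mean [ 0.5633 -0.2688  0.0679] zmed 0.0679 rect [ 566.4 -264.1] [190.2 117.6] 1.7
bin 494 mean [ 0.5619 -0.125   0.0709] zmed 0.0709 rect [ 559.6 -147.8] [161.2 146.8] 2.6
tab 91 mean [ 0.6008 -0.2715  0.1051] zmed 0.1053 rect [ 600.9 -272.4] [14.7 28.4] 1.2
monitor 7647 mean [0.7285 0.2631 0.2269] zmed 0.2358 rect [725.  301.8] [ 66.2 364.3] 10.2
wall top +x corner [[0.5472 0.2643 0.02  ]]
wall top +x corner [[0.5592 0.1792 0.02  ]]
-x corner z20 [[0.43   0.2463 0.02  ]]
-x corner z20 [[0.443  0.1595 0.02  ]]
tabtop ends [[0.5037 0.2161 0.086 ]
 [0.4624 0.2112 0.086 ]]
```

Candidates: tray – steel at top px (185,235), blue look‑alike at (290,135); blocks – pale at (176,243)/(194,239) in the lanes, pink at (190,290), turquoise at (235,230). The steel tray with the pale blocks is chosen and the crop confirms it. Its open end faces away from the robot, with yaw about +8.7°.

Call:
{"method": "arm_command", "body": {"xyz": [[30,-28,0],[30,-28,0],[30,-28,0],[30,-28,0],[30,-28,0],[30,-28,0],[30,-28,0],[30,-28,0],[30,-28,0],[28,-25,0],[0,0,-35],[0,0,-35],[0,0,-35],[0,0,0],[0,0,0]], "spin": [3,3,3,3,3,3,3,3,3,2.5,0,0,0,0,0], "jaw": 1}}

```text
time: 1.75
tool_pos: [0.4845, 0.2139, 0.3002]
tool_rot: [3.142, -0.001, -2.989]
contact_force: [-0.0, 0.2, 0.9]
opening: 0.0919
grip_force: 0.0
```

```bash
python3 - <<'E'
from h import *
c=shot('wrist','w1.png'); H,W=c['depth'].shape
vv,uu=np.mgrid[:H,:W]; uv=np.c_[uu.ravel(),vv.ravel()]
o,d=rays(c,uv); P=(o+d*c['depth'].ravel()[:,None]).reshape(H,W,3)
m=(P[...,2]>.081)&(P[...,2]<.092)&(c['depth']>0)&(abs(P[...,1]-.214)<.03)
r=cv2.minAreaRect((P[m][:,:2]*1000).astype(np.float32)); print(m.sum(),r,P[m].mean(0))
E
```

```text
817 ((483.0053405761719, 215.4838409423828), (42.94662857055664, 9.236488342285156), 8.475436210632324) [0.48198468 0.21520624 0.08475452]
```

View pics/w1.png

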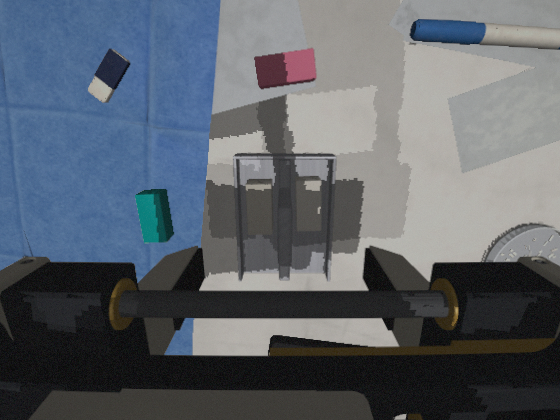

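The wrist view shows the tray with its closed wall at (285,155) and the tab near (285,200), centred between the fingers. The measured tab position is (483.0, 215.5), so I nudge there and grasp.

Call:
{"method": "arm_command", "body": {"xyz": [[-1.5,1.5,-13],[0,0,-30],[0,0,-30],[0,0,0]], "spin": [0,0,0,0]}}

```text
time: 2.2
tool_pos: [0.4823, 0.2153, 0.2258]
tool_rot: [-3.141, -0.003, -2.989]
contact_force: [-0.0, -0.3, -0.1]
opening: 0.0917
grip_force: 0.0
```

Call:
{"method": "arm_command", "body": {"xyz": [[0,0,0],[0,0,0],[0,0,0],[0,0,0],[0,0,0],[0,0,0],[0,0,0],[0,0,0],[0,0,0],[0,0,0]], "spin": [0,0,0,0,0,0,0,0,0,0], "jaw": -1, "squeeze": 30}}

```text
time: 3.2
tool_pos: [0.4828, 0.2153, 0.2267]
tool_rot: [3.142, -0.0, -2.99]
contact_force: [0.3, -0.1, 0.1]
opening: 0.0164
grip_force: 0.0
```

Call:
{"method": "arm_command", "body": {"xyz": [[0,0,0],[0,0,0],[0,0,0],[0,0,0],[0,0,5],[0,0,10],[0,0,15],[0,0,20],[0,0,20],[0,0,20],[0,0,15],[0,0,5],[0,0,0],[0,0,0]], "spin": [0,0,0,0,0,0,0,0,0,0,0,0,0,0]}}

```text
time: 4.6
tool_pos: [0.4825, 0.2153, 0.3362]
tool_rot: [-3.142, -0.001, -2.99]
contact_force: [0.4, 0.1, -1.8]
opening: 0.0097
grip_force: 30.0
```

```bash
cat > t.py <<'E'
from h import *
import sys
a=shot('top')['img']; b=shot('scene')['img']
def cr(i,b): 
    x0,x1,y0,y1=b; return cv2.resize(i[y0:y1,x0:x1],(395,int(395*(y1-y0)/(x1-x0))),interpolation=3)
B=eval(sys.argv[2]); A=cr(a,B[0]);C=cr(b,B[1])
o=np.zeros((max(len(A),len(C)),800,3),np.uint8);o[:len(A),:395]=A;o[:len(C),405:]=C
cv2.imwrite('pics/'+sys.argv[1],o[:,:,::-1])
E
python3 t.py lift.png "[(140,260,180,300),(180,330,240,390)]"
```

```text
(no output)
```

View pics/lift.png

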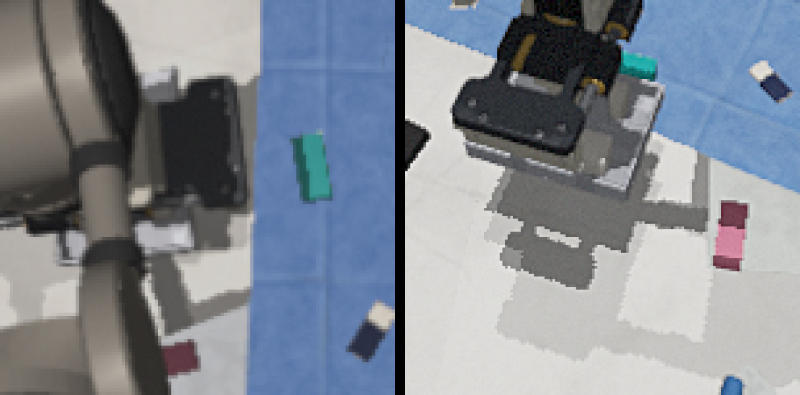

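Call:
{"method": "arm_command", "body": {"xyz": [[2,-5,0],[2.5,-10,0],[2.5,-16,0],[2.5,-22,0],[2.5,-28,0],[2.5,-30,0],[2.5,-30,0],[2.5,-30,0],[2.5,-30,0],[2.5,-30,0],[2.5,-30,0],[2.5,-28,0],[2.5,-24,0],[2.5,-20,0],[2.5,-15,0],[2.5,-10,0],[2.5,-6,0],[0,0,0],[0,0,0]], "spin": [0,-0.4,-0.4,-0.4,-0.4,-0.4,-0.4,-0.4,-0.4,-0.4,-0.4,-0.4,-0.4,-0.4,-0.4,-0.4,-0.4,0,0]}}

```text
time: 6.6
tool_pos: [0.5248, -0.1481, 0.3366]
tool_rot: [3.141, -0.0, -3.101]
contact_force: [-0.0, -0.6, -2.5]
opening: 0.0097
grip_force: 30.0
```

```bash
python3 t.py bin.png "[(290,430,130,270),(230,380,110,260)]"
```

```text
(no output)
```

View pics/bin.png

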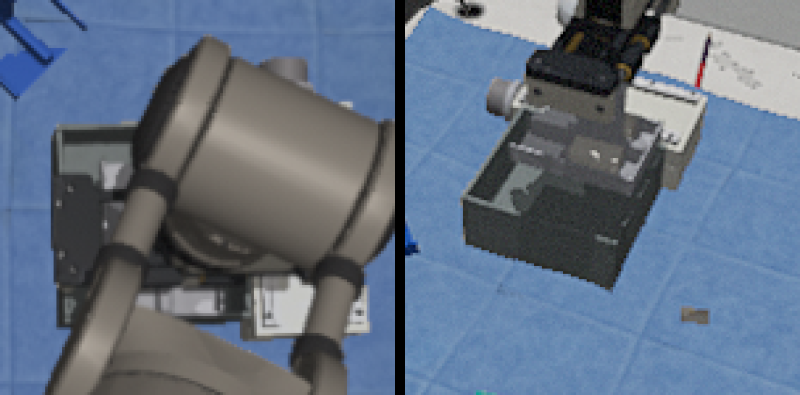

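Call:
{"method": "arm_command", "body": {"xyz": [[0,0,-10],[0,0,-12],[0,0,-8],[0,0,-4],[0,0,-2],[0,0,-2],[0,0,-2],[0,0,-2],[0,0,-2],[0,0,0]], "spin": [0,0,0,0,0,0,0,0,0,0], "squeeze": 18}}

```text
time: 7.7
tool_pos: [0.5266, -0.1486, 0.2955]
tool_rot: [-3.14, 0.009, -3.102]
contact_force: [5.0, 3.2, 8.1]
opening: 0.0105
grip_force: 18.0
```

Call:
{"method": "arm_command", "body": {"xyz": [[0,0,-2],[0,0,-2],[0,0,-2],[0,0,0]], "spin": [0,0,0,0]}}

```text
time: 8.1
tool_pos: [0.5279, -0.1486, 0.291]
tool_rot: [-3.138, 0.014, -3.102]
contact_force: [9.4, 3.6, 12.6]
opening: 0.0101
grip_force: 18.0
```

Call:
{"method": "arm_command", "body": {"xyz": [[2,0,0],[2,0,-1],[2,0,-1],[2,0,-1],[0,0,0]], "spin": [0,0,0,0,0]}}

```text
time: 8.6
tool_pos: [0.5342, -0.1486, 0.2859]
tool_rot: [-3.14, 0.006, -3.101]
contact_force: [3.6, 2.2, 5.8]
opening: 0.0097
grip_force: 18.0
```

```bash
python3 t.py tip.png "[(290,430,130,270),(240,340,130,230)]"
```

```text
(no output)
```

View pics/tip.png

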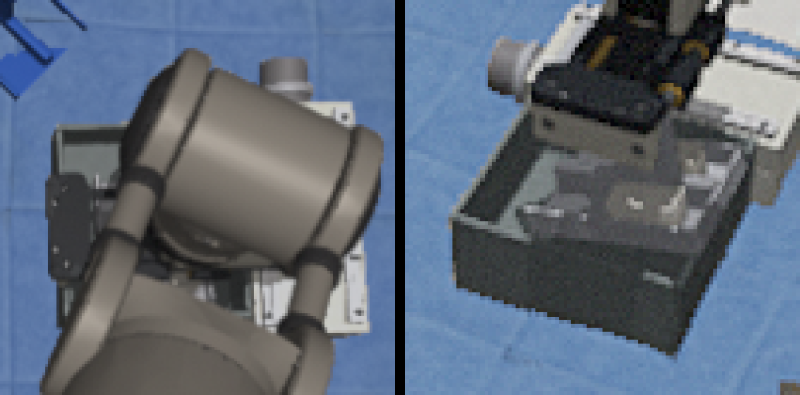

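The tray is tilting into the bin, with both blocks still on it near (645,205) and (690,155). Continue.

Call:
{"method": "arm_command", "body": {"xyz": [[2,0,-1],[2,0,-1],[2,0,-1],[2,0,-1],[2,0,-1.5],[2,0,-1.5],[1,0,-1.5],[0,0,0]], "spin": [0,0,0,0,0,0,0,0]}}

```text
time: 9.5
tool_pos: [0.5459, -0.1487, 0.2748]
tool_rot: [3.141, -0.0, -3.101]
contact_force: [1.1, 1.2, -0.1]
opening: 0.0098
grip_force: 18.0
```

```bash
cat > ang.py <<'E'
from h import *
# tilt: steel/pale points of scene-camera cloud in the bin region above the floor, in unit frame
c=shot('scene'); H,W=c['depth'].shape
vv,uu=np.mgrid[:H,:W]; o,d=rays(c,np.c_[uu.ravel(),vv.ravel()]); P=o+d*c['depth'].ravel()[:,None]
a=np.radians(2.3); q=(P-[.5609,-.1489,0])@np.array([[np.cos(a),-np.sin(a),0],[np.sin(a),np.cos(a),0],[0,0,1]])*1000
m=(abs(q[:,0])<70)&(q[:,1]>-40)&(q[:,1]<55)&(q[:,2]>16)&(q[:,2]<130)
for y0 in (28,44,):
  k=m&(q[:,1]>y0-8)&(q[:,1]<y0+8)
  for x in range(-70,70,10):
    s=k&(abs(q[:,0]-x)<5)
    if s.sum()>2: print(y0,x,s.sum(),np.round(np.percentile(q[s,2],[5,25,50,75,95])))
E
python3 ang.py
```

```text
28 -60 25 [77. 80. 83. 88. 90.]
28 -50 27 [75. 79. 85. 87. 88.]
28 -40 23 [72. 75. 81. 82. 85.]
28 -30 28 [65. 71. 77. 78. 81.]
28 -20 22 [62. 69. 73. 74. 76.]
28 -10 3 [44. 44. 45. 47. 48.]
44 -70 14 [69. 73. 81. 86. 89.]
44 -60 26 [66. 70. 76. 82. 86.]
44 -50 26 [61. 67. 72. 79. 83.]
44 -40 23 [59. 62. 68. 75. 77.]
44 -30 23 [55. 59. 63. 69. 72.]
44 -20 21 [49. 53. 59. 64. 68.]
44 -10 21 [45. 51. 56. 59. 63.]
44 0 19 [44. 50. 52. 57. 60.]
44 10 12 [45. 48. 51. 55. 57.]
44 20 9 [46. 47. 50. 51. 52.]
44 30 4 [45. 46. 46. 47. 47.]
```

Call:
{"method": "arm_command", "body": {"xyz": [[0,0,-2],[0,0,-2],[0,0,-1],[0,0,0]], "spin": [0,0,0,0]}}

```text
time: 9.95
tool_pos: [0.5469, -0.1486, 0.2713]
tool_rot: [-3.141, 0.005, -3.101]
contact_force: [6.1, 3.0, 5.0]
opening: 0.01
grip_force: 18.0
```

```bash
python3 ang.py | grep -v " [1-9] \["
```

```text
28 -60 25 [75. 78. 81. 85. 89.]
28 -50 28 [73. 78. 83. 86. 88.]
28 -40 24 [69. 74. 78. 81. 82.]
28 -30 26 [65. 70. 74. 76. 78.]
28 -20 20 [62. 68. 70. 72. 73.]
44 -70 14 [70. 74. 80. 86. 90.]
44 -60 24 [67. 71. 74. 80. 87.]
44 -50 25 [59. 62. 71. 75. 81.]
44 -40 27 [54. 58. 66. 72. 76.]
44 -30 24 [49. 55. 60. 67. 71.]
44 -20 24 [47. 51. 57. 61. 66.]
44 -10 15 [45. 49. 54. 58. 60.]
44 0 15 [45. 47. 53. 55. 56.]
```

Call:
{"method": "arm_command", "body": {"xyz": [[1,0,-1.5],[1,0,-1.5],[1,0,-1.5],[1,0,-1.5],[0,0,0]], "spin": [0,0,0,0,0]}}

```text
time: 10.5
tool_pos: [0.5506, -0.1485, 0.2647]
tool_rot: [-3.141, 0.003, -3.101]
contact_force: [4.3, 2.8, 3.9]
opening: 0.0099
grip_force: 18.0
```

```bash
python3 ang.py | grep -v " [1-9] \["
```

```text
28 -50 11 [62. 67. 68. 69. 71.]
28 -40 29 [66. 71. 75. 76. 77.]
28 -30 23 [58. 64. 69. 71. 73.]
28 -20 25 [53. 57. 63. 66. 67.]
28 -10 21 [49. 52. 57. 59. 61.]
44 -70 14 [67. 70. 79. 84. 89.]
44 -60 28 [62. 68. 74. 80. 84.]
44 -50 26 [55. 61. 67. 73. 79.]
44 -40 24 [50. 58. 64. 68. 73.]
44 -30 22 [48. 52. 56. 61. 65.]
44 -20 18 [46. 49. 54. 57. 60.]
```

Call:
{"method": "arm_command", "body": {"xyz": [[0,0,0],[0,0,0],[0,0,0],[0,0,2],[1,0,4],[1,0,4],[1,0,4],[0,0,4],[0,0,0],[0,0,0],[0,0,0],[0,0,0],[0,0,0]], "spin": [0,0,0,0,0,0,0,0,0,0,0,0,0], "squeeze": 50}}

```text
time: 11.85
tool_pos: [0.5528, -0.1486, 0.2821]
tool_rot: [3.141, -0.0, -3.101]
contact_force: [-0.6, -0.5, -2.7]
opening: 0.0098
grip_force: 50.0
```

```bash
python3 ang.py | grep -v " [1-9] \["; python3 t.py tip2.png "[(290,430,130,270),(240,340,130,230)]"
```

```text
28 10 15 [50. 52. 53. 55. 55.]
28 20 30 [47. 52. 56. 58. 63.]
28 30 22 [39. 43. 49. 54. 61.]
28 40 17 [30. 34. 41. 42. 48.]
44 -70 12 [ 87.  90. 100. 104. 107.]
44 -60 31 [ 80.  85.  92.  98. 103.]
44 -50 26 [74. 80. 87. 92. 96.]
44 -40 27 [69. 74. 80. 85. 90.]
44 -30 28 [61. 67. 74. 79. 85.]
44 -20 24 [56. 62. 65. 73. 77.]
44 -10 25 [50. 56. 60. 66. 71.]
44 0 24 [46. 49. 56. 60. 65.]
44 10 14 [45. 48. 52. 56. 59.]
44 20 11 [46. 48. 50. 52. 53.]
```

View pics/tip2.png

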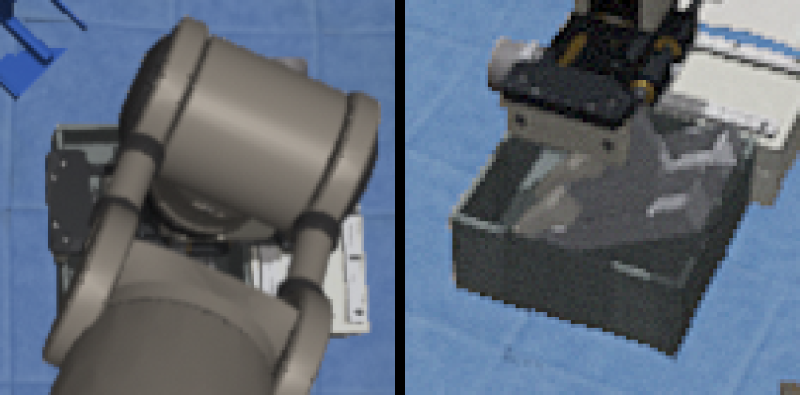

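Call:
{"method": "arm_command", "body": {"xyz": [[0,0,4],[0,0,6],[0,0,6],[0,0,6],[0,0,6],[0,0,6],[0,0,6],[0,0,6],[-6,0,4],[-6,0,0],[6,0,0],[6,0,0],[-6,0,0],[6,0,0],[0,0,8],[0,0,8],[0,0,8],[0,0,0],[0,0,0]], "spin": [0,0,0,0,0,0,0,0,0,0,0,0,0,0,0,0,0,0,0]}}

```text
time: 13.9
tool_pos: [0.5527, -0.1487, 0.3567]
tool_rot: [-3.141, 0.001, -3.101]
contact_force: [0.3, 0.2, -1.9]
opening: 0.0096
grip_force: 50.0
```

```bash
cat > b.py <<'E'
from h import *
# pale points inside the bin, and on the tray above it
for n in('top','scene','wrist'):
    c=shot(n); H,W=c['depth'].shape
    vv,uu=np.mgrid[:H,:W]; o,d=rays(c,np.c_[uu.ravel(),vv.ravel()]); P=o+d*c['depth'].ravel()[:,None]
    a=np.radians(2.3); q=(P-[.5609,-.1489,0])@np.array([[np.cos(a),-np.sin(a),0],[np.sin(a),np.cos(a),0],[0,0,1]])*1000
    hsv=cv2.cvtColor(c['img'],cv2.COLOR_RGB2HSV); r,b=c['img'][...,0].astype(int),c['img'][...,2].astype(int)
    inb=((abs(q[:,0])<74)&(abs(q[:,1])<69)&(q[:,2]>18)&(q[:,2]<160)).reshape(H,W)&(r-b>8)&(r>60)
    k,l,s,cc=cv2.connectedComponentsWithStats(inb.astype(np.uint8))
    for i in range(1,k):
        if s[i,4]>8: print(n,s[i,4],cc[i].round(),q[(l==i).ravel()].mean(0).round(),q[(l==i).ravel()][:,2].min().round(),q[(l==i).ravel()][:,2].max().round(),c['img'][l==i].mean(0).round())
E
python3 b.py; python3 t.py up.png "[(290,430,130,270),(220,340,100,220)]"
```

```text
top 15 [331. 188.] [46. 26. 58.] 53.0 62.0 [121. 118. 112.]
```

View pics/up.png

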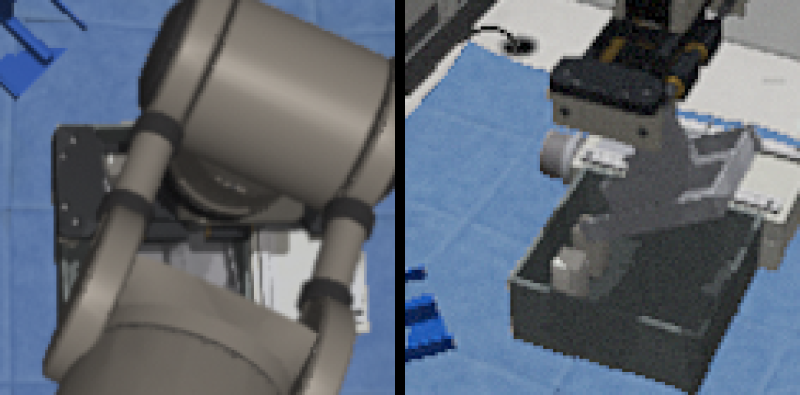

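```bash
python3 - <<'E'
from h import *
c=shot('scene')
a=np.radians(2.3);R=np.array([[np.cos(a),-np.sin(a),0],[np.sin(a),np.cos(a),0],[0,0,1]])
for u,v in [(270,181),(271,178),(276,167),(278,170),(280,174),(279,178),(281,181),(288,165),(285,160)]:
    print(u,v,c['img'][v,u],((bydepth(c,[(u,v)])-[.5609,-.1489,0])@R*1000).round())
E
```

```text
270 181 [130 126 120] [[40. 33. 60.]]
271 178 [135 131 129] [[43. 20. 58.]]
276 167 [119 119 120] [[ 18.  43. 124.]]
278 170 [89 88 93] [[ 12.  45. 118.]]
280 174 [85 84 81] [[ 34. -18.  43.]]
279 178 [88 87 83] [[ 34. -11.  34.]]
281 181 [60 64 63] [[ 34. -24.  11.]]
288 165 [77 75 81] [[-13.  43. 142.]]
285 160 [75 74 80] [[ 11.   5. 119.]]
```

Call:
{"method": "arm_command", "body": {"xyz": [[-1,5,0],[-1,10,0],[-1,16,0],[-1,22,0],[-1,28,0],[-1,30,0],[-1,30,0],[-1,30,0],[-1,30,0],[-1,30,0],[-1,30,0],[-1,28,0],[-1,24,0],[-1,20,0],[-1,15,0],[-1,10,0],[-1,6,0],[0,0,0],[0,0,0]], "spin": [0,0.4,0.4,0.4,0.4,0.4,0.4,0.4,0.4,0.4,0.4,0.4,0.4,0.4,0.4,0.4,0.4,0,0]}}

```text
time: 16.1
tool_pos: [0.5358, 0.2149, 0.3562]
tool_rot: [-3.141, -0.0, -2.99]
contact_force: [-0.0, -0.3, -1.3]
opening: 0.0099
grip_force: 50.0
```

```bash
python3 b.py; cat > low.py <<'E'
from h import *
# steel tray profile from the scene camera in tray axes about the TCP
s=observe(); p=s['tool_pos']; c=shot('scene'); H,W=c['depth'].shape
vv,uu=np.mgrid[:H,:W]; o,d=rays(c,np.c_[uu.ravel(),vv.ravel()]); P=o+d*c['depth'].ravel()[:,None]
a=s['tool_rot'][2]+np.pi; q=(P-[p[0],p[1],0])@np.array([[np.cos(a),-np.sin(a),0],[np.sin(a),np.cos(a),0],[0,0,1]])*1000
m=(q[:,1]>40)&(q[:,1]<48)&(q[:,2]>5)&(q[:,2]<230)
for x in range(-90,91,12):
    k=m&(abs(q[:,0]-x)<5)
    if k.sum()>2: print(x,k.sum(),q[k,2].min().round(),np.median(q[k,2]).round(),q[k,2].max().round())
print(np.round(p,4),np.round(s['contact_force'],1))
E
python3 low.py
```

```text
top 105 [351. 187.] [ 48. -20.  57.] 43.0 62.0 [192. 186. 176.]
scene 60 [276. 169.] [ 46. -18.  56.] 32.0 61.0 [200. 197. 189.]
-66 40 163.0 175.0 184.0
-54 38 157.0 169.0 182.0
-42 38 147.0 161.0 173.0
-30 37 141.0 155.0 165.0
-18 33 133.0 148.0 159.0
-6 33 127.0 139.0 152.0
6 36 116.0 130.0 144.0
18 30 109.0 125.0 135.0
30 24 107.0 120.0 128.0
[0.536  0.2147 0.3563] [-0.   0.1 -2. ]
```

Call:
{"method": "arm_command", "body": {"xyz": [[0,0,-10],[0,0,-20],[0,0,-20],[0,0,-20],[0,0,-15],[0,0,-8],[0,0,-4],[0,0,-2],[0,0,-2],[0,0,0]], "spin": [0,0,0,0,0,0,0,0,0,0]}}

```text
time: 17.3
tool_pos: [0.5359, 0.2153, 0.2556]
tool_rot: [3.141, 0.001, -2.99]
contact_force: [-0.6, 0.6, -1.5]
opening: 0.0099
grip_force: 50.0
```

Call:
{"method": "arm_command", "body": {"xyz": [[0,0,0],[0,0,-2],[-4,0,-2],[-4,0,-2],[-4,0,-2],[-5,0,-2],[0,0,0]], "spin": [0,0,0,0,0,0,0], "squeeze": 18}}

```text
time: 18.0
tool_pos: [0.5182, 0.2152, 0.2455]
tool_rot: [-3.141, -0.0, -2.989]
contact_force: [-0.2, -3.0, 4.4]
opening: 0.0098
grip_force: 18.0
```

```bash
python3 low.py
```

```text
-66 19 44.0 54.0 63.0
-54 27 41.0 56.0 65.0
-42 27 37.0 47.0 59.0
-30 57 28.0 148.0 177.0
-18 27 28.0 42.0 177.0
-6 9 22.0 25.0 31.0
6 12 16.0 23.0 32.0
18 56 12.0 162.0 179.0
30 22 8.0 19.0 27.0
42 18 6.0 19.0 23.0
[0.5182 0.2152 0.2455] [-0.2 -3.   4.4]
```

Call:
{"method": "arm_command", "body": {"xyz": [[-3,0,-2],[-3,0,-2],[-3,0,-2],[-3,0,-2],[-3,0,-2],[-3,0,-2],[-3,0,-2],[0,0,0]], "spin": [0,0,0,0,0,0,0,0]}}

```text
time: 18.85
tool_pos: [0.4974, 0.2155, 0.2307]
tool_rot: [3.141, -0.001, -2.989]
contact_force: [1.4, 0.5, -0.8]
opening: 0.0098
grip_force: 18.0
```

```bash
python3 low.py
```

```text
-54 19 22.0 31.0 39.0
-42 26 17.0 30.0 39.0
-30 57 15.0 133.0 164.0
-18 19 15.0 30.0 164.0
18 40 9.0 155.0 163.0
30 3 8.0 9.0 12.0
42 6 7.0 9.0 11.0
54 8 5.0 7.0 11.0
[0.4974 0.2155 0.2307] [ 1.4  0.5 -0.8]
```

Call:
{"method": "arm_command", "body": {"xyz": [[-3,0,-1],[-3,0,-1],[-3,0,-1],[-2,0,-1],[0,0,-1],[0,0,-1],[0,0,0]], "spin": [0,0,0,0,0,0,0]}}

```text
time: 19.6
tool_pos: [0.4857, 0.2153, 0.2251]
tool_rot: [3.142, -0.003, -2.989]
contact_force: [-3.8, -0.6, 5.4]
opening: 0.0098
grip_force: 18.0
```

```bash
python3 low.py
```

```text
-54 7 13.0 20.0 28.0
-42 26 9.0 23.0 30.0
-30 55 10.0 129.0 158.0
-18 11 8.0 23.0 157.0
18 33 126.0 153.0 157.0
[0.4857 0.2153 0.2251] [-3.8 -0.6  5.4]
```

Call:
{"method": "arm_command", "body": {"xyz": [[0,0,0],[0,0,-1],[0,0,0],[0,0,0]], "spin": [0,0,0,0], "squeeze": 3}}

```text
time: 20.05
tool_pos: [0.4867, 0.2153, 0.2238]
tool_rot: [3.142, -0.001, -2.99]
contact_force: [0.4, 0.0, -2.3]
opening: 0.0101
grip_force: 3.0
```

Call:
{"method": "arm_command", "body": {"xyz": [[0,0,0],[0,0,0],[0,0,0],[0,0,0],[0,0,0],[0,0,0],[0,0,0],[0,0,0],[0,0,10],[0,0,20],[0,0,30],[0,0,30],[0,0,30],[0,0,0]], "spin": [0,0,0,0,0,0,0,0,0,0,0,0,0,0], "jaw": 1}}

```text
time: 21.45
tool_pos: [0.4876, 0.2156, 0.3492]
tool_rot: [3.14, 0.009, -2.989]
contact_force: [0.3, -0.1, -0.1]
opening: 0.0919
grip_force: 0.0
```

```bash
python3 low.py; python3 b.py;  python3 - <<'E'
from h import *
for n in('scene','wrist'):
    c=shot(n); H,W=c['depth'].shape
    vv,uu=np.mgrid[:H,:W]; o,d=rays(c,np.c_[uu.ravel(),vv.ravel()]); P=(o+d*c['depth'].ravel()[:,None])
    m=(P[:,2]>.08)&(P[:,2]<.095)&(abs(P[:,1]-.215)<.04)&(abs(P[:,0]-.484)<.05)
    print(n,m.sum(),cv2.minAreaRect((P[m][:,:2]*1000).astype(np.float32)),P[m][:,2].mean())
E
```

```text
-54 5 7.0 16.0 21.0
-42 20 5.0 15.0 21.0
-30 21 6.0 15.0 21.0
-18 21 6.0 16.0 22.0
-6 18 7.0 15.0 23.0
6 21 5.0 17.0 21.0
18 19 5.0 15.0 21.0
30 21 6.0 17.0 21.0
42 19 6.0 16.0 23.0
54 17 6.0 18.0 22.0
66 16 6.0 15.0 21.0
[0.4876 0.2156 0.3492] [ 0.3 -0.1 -0.1]
top 107 [350. 187.] [ 49. -20.  57.] 37.0 63.0 [189. 184. 174.]
scene 77 [276. 170.] [ 45. -16.  54.] 31.0 61.0 [185. 182. 175.]
scene 64 ((475.3622741699219, 214.5637664794922), (23.43735122680664, 10.28549575805664), 9.721601486206055) 0.08500521443958611
wrist 595 ((487.1361389160156, 216.234375), (42.82963943481445, 9.314070701599121), 8.870222091674805) 0.08474662335424853
```

```bash
python3 -c "
from h import *
print(np.round(observe()['qpos'],3))"
```

```text
[ 0.272  0.413  1.597  0.     1.134 -1.451]
```

Call:
{"method": "arm_command", "body": {"xyz": [[5.7,-24.4,0],[5.7,-24.4,0],[5.7,-24.4,0],[5.7,-24.4,0],[5.7,-24.4,0],[5.7,-24.4,0],[5.7,-24.4,0],[5.7,-24.4,0],[5.7,-24.4,0],[5.7,-24.4,0],[5.7,-24.4,0],[5.7,-24.4,0],[5.7,-24.4,0],[5.7,-24.4,0],[5.7,-24.4,0],[5.7,-24.4,0],[5.7,-24.4,0],[5.7,-24.4,0],[5.7,-24.4,0],[5.7,-24.4,0]], "spin": [-4.8,-4.8,-4.8,-4.8,-4.8,-4.8,-4.8,-4.8,-4.8,-4.8,-4.8,-4.8,-4.8,-4.8,-4.8,-4.8,-4.8,-4.8,-4.8,-5.2]}}

```text
time: 23.75
tool_pos: [0.6009, -0.2737, 0.3429]
tool_rot: [-3.14, -0.001, 1.608]
contact_force: [-0.4, -0.3, -1.1]
opening: 0.0919
grip_force: 0.0
```

Call:
{"method": "arm_command", "body": {"xyz": [[0,0,-20],[0,0,0],[0,0,0]], "spin": [0,0,0]}}

```text
time: 24.05
tool_pos: [0.6007, -0.2724, 0.3232]
tool_rot: [-3.139, -0.002, 1.612]
contact_force: [-0.3, -0.9, -0.1]
opening: 0.0919
grip_force: 0.0
```

```bash
cat > tab.py <<'E'
from h import *
s=observe();print(np.round(s['tool_pos'],4),np.degrees(s['tool_rot'][2]).round(2))
for n in('top','scene','wrist'):
    c=shot(n,n+'_tab.png'); H,W=c['depth'].shape
    vv,uu=np.mgrid[:H,:W]; o,d=rays(c,np.c_[uu.ravel(),vv.ravel()]); P=(o+d*c['depth'].ravel()[:,None])
    m=(P[:,2]>.102)&(P[:,2]<.111)&(abs(P[:,1]+.272)<.025)&(abs(P[:,0]-.585)<.055)
    if m.sum()>5: print(n,m.sum(),cv2.minAreaRect((P[m][:,:2]*1000).astype(np.float32)),P[m].mean(0).round(4))
    k=(P[:,2]>.06)&(P[:,2]<.08)&(P[:,1]<-.12)
    if n=='top': print(cv2.minAreaRect((P[(P[:,2]>.055)&(P[:,2]<.08)&(P[:,1]<-.05)&(P[:,0]<.7)&(P[:,0]>.4)][:,:2]*1000).astype(np.float32)))
E
python3 tab.py
```

```text
[ 0.6007 -0.2724  0.3232] 92.33
((575.483642578125, -180.15948486328125), (186.5968017578125, 215.76930236816406), 4.0646867752075195)
scene 36 ((596.6179809570312, -270.0685119628906), (14.30427074432373, 28.79250144958496), 1.4810818433761597) [ 0.5959 -0.2699  0.1045]
wrist 776 ((601.2674560546875, -271.734619140625), (13.620222091674805, 29.618173599243164), 2.7645339965820312) [ 0.6012 -0.271   0.1053]
```

Call:
{"method": "arm_command", "body": {"xyz": [[0.5,0,-17],[0,0,-25],[0,0,-20],[0,0,-5],[0,0,0]], "spin": [0,0,0,0,0]}}

```text
time: 24.7
tool_pos: [0.6014, -0.2724, 0.2573]
tool_rot: [-3.141, -0.0, 1.612]
contact_force: [-0.9, -0.8, 0.3]
opening: 0.092
grip_force: 0.0
```

Call:
{"method": "arm_command", "body": {"xyz": [[0,0,0],[0,0,0],[0,0,0],[0,0,0],[0,0,0],[0,0,0],[0,0,0],[0,0,0],[0,0,0],[0,0,0],[0,0,0],[0,0,0],[0,0,0],[0,0,0]], "spin": [0,0,0,0,0,0,0,0,0,0,0,0,0,0], "jaw": -1, "squeeze": 35}}

```text
time: 26.1
tool_pos: [0.6015, -0.2726, 0.2572]
tool_rot: [3.141, 0.0, 1.611]
contact_force: [2.5, -0.2, -1.2]
opening: 0.0138
grip_force: 35.0
```

Call:
{"method": "arm_command", "body": {"xyz": [[-2,-0.1,0],[-4,-0.2,0],[-5,-0.2,0],[-5,-0.2,0],[-5,-0.2,0],[-5,-0.2,0],[-4,-0.2,0],[-3,-0.1,0],[-1,0,0],[0,0,0],[0,0,0]], "spin": [0,0,0,0,0,0,0,0,0,0,0]}}

```text
time: 27.2
tool_pos: [0.5676, -0.2742, 0.2572]
tool_rot: [3.139, 0.001, 1.611]
contact_force: [6.5, -0.7, -4.4]
opening: 0.0142
grip_force: 35.0
```

```bash
python3 tab.py; python3 - <<'E'
from h import *
a=cv2.imread('pics/top_tab.png')[150:260,340:430]; w=cv2.imread('pics/wrist_tab.png')
A=cv2.resize(a,(400,489),interpolation=2); B=cv2.resize(w,(400,300))
o=np.zeros((489,800,3),np.uint8);o[:,:400]=A;o[:300,400:]=B; cv2.imwrite('pics/half.png',o)
E
```

```text
[ 0.5676 -0.2742  0.2572] 92.31
((582.3049926757812, -291.13262939453125), (173.13267517089844, 451.4622802734375), 9.039896965026855)
scene 69 ((561.0728149414062, -270.5829772949219), (28.989898681640625, 48.1041374206543), 80.5362319946289) [ 0.5619 -0.2669  0.1058]
wrist 1197 ((567.4685668945312, -267.1239318847656), (27.64072608947754, 17.558656692504883), 5.441934585571289) [ 0.5671 -0.2656  0.1055]
```

View pics/half.png

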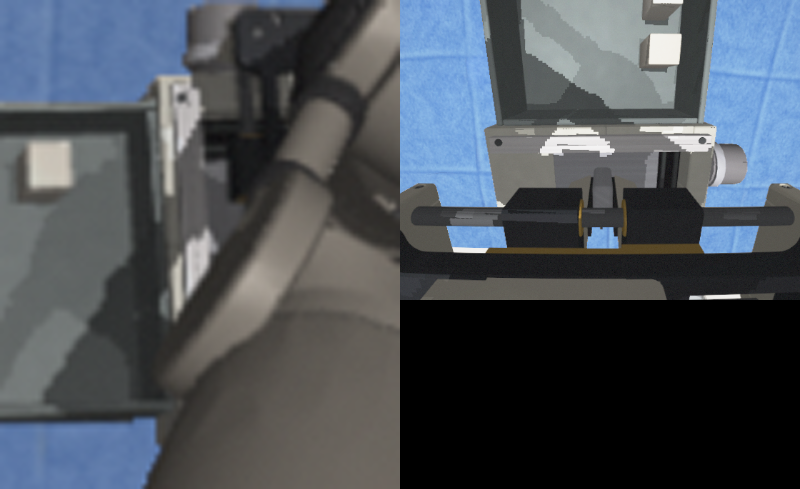

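Both blocks are in the bin, and the tab is held about 34 mm open. One millimetre more.

Call:
{"method": "arm_command", "body": {"xyz": [[-1.1,0,0],[0,0,0],[0,0,0],[0,0,0],[0,0,0]], "spin": [0,0,0,0,0]}}

```text
time: 27.85
tool_pos: [0.5666, -0.2742, 0.2572]
tool_rot: [3.139, 0.001, 1.611]
contact_force: [8.0, -1.2, -4.8]
opening: 0.0135
grip_force: 35.0
```

```bash
python3 tab.py | grep -v "^(("; python3 -c "
from h import *
hand_in()
s=observe();print(s['tool_pos'],s['grip_force'],s['opening'])"
```

```text
[ 0.5666 -0.2742  0.2572] 92.31
scene 67 ((561.1605834960938, -271.6414489746094), (27.284215927124023, 48.31808090209961), 86.90802001953125) [ 0.5609 -0.2668  0.1061]
wrist 1202 ((566.1641235351562, -267.22174072265625), (27.713926315307617, 17.308650970458984), 1.2392417192459106) [ 0.5661 -0.2656  0.1056]
the job is handed in; nothing more can be done
the job is handed in; nothing more can be done
```

Job handed in at about 28 s: both blocks are in the catch bin, the empty tray stands flat and released on the bench, and the shutter is held about 35 mm (half) open.

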